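# Rotate and restock the tin row beside the hob

### The arm

A 6-joint arm with a two-finger parallel gripper is mounted at the origin on the work surface. World frame = base frame: x ahead of the robot, y to its left, z up, the work surface at z = 0. Lengths are in mm, angles in rad, forces in N, time in s.
With the tool pointing down it reaches from about 275 to 1000 mm from the base axis. Payload 8.4 kg.
Tool frame: the origin (TCP) lies midway between the tips of the shut fingers; the grasp point (between the pads) lies 19 mm behind it; z points along the fingers, y is the line along which they close (so a half turn about z gives the same grasp; the last joint's range is limited). The gripper opens to 85 mm and grips with 20 to 120 N. Pads are 22 mm wide; open, the fingers measure 114 mm over their backs; the gripper's body (76 mm by 85 mm) begins 54 mm behind the grasp point. The pads swing forward as they close: fully open they stand 13 mm farther back than shut.
Start: joints at [-1.267, 0.353, 1.633, -0, 1.155, -0.002], TCP at [188.159, -596.007, 231.281] pointing down, gripper open.
Joint ranges: [-2.63, 2.63], [-0.92, 2.1], [0.06, 2.66], [-1.3, 4.44], [0, 2.69], [-3.02, 3.02]. Speed limits (rad/s): [2.22, 2.22, 2.79, 3.14, 3.14, 3.14].

### API

Orientations are given as [roll, pitch, yaw] about the fixed x, y, z axes, in that order (R = Rz(yaw) Ry(pitch) Rx(roll)).
In Python, from rig import telemetry, optics, r gives the robot as it stands.
- The arm moves only by the tool play_rows, never from a script. Its arguments are lists of equal length, an entry for each row: "dp": the shift along the tool's x, y, z in units of 40 mm (1.0 is 40 mm), a list of three; "rot": the turn, a rotation vector about the tool's x, y, z in units of 6 degrees (1.0 is 6 degrees), a list of three. In form: {"dp": [[tx, ty, tz], ...], "rot": [[ax, ay, az], ...]}. A call has 1 to 5 rows; each row is the pose to reach, as a shift and turn from the pose commanded when the call began, along the tool's axes at that moment; what a row does not reach only later rows make up. A row lasts 1/12 s, in which the tool goes at most 41.7 mm and 7.16 degrees, less where a joint would pass 70% of its speed; a pose out of reach is approached as far as the arm can. A call with a gripper value outside its range is refused whole. "fingers" is the opening, from 0 (shut) to 1 (fully open), set as the call begins (left out, the last holds). The fingers move at their own pace and stop on an object; "grip_force" is the grip in N (left out, the last holds). Time passes only in rows, so rows that repeat a pose let the fingers close. It gives the time, the measured TCP pose, the force, the opening and the grip force at its end, in the units of the state.
- telemetry.sense(): the state, without advancing time (a new reading comes with each control period).
- optics.grab_frame(name): name is "side" or "top"; returns a dict with "color" (420x560x3 uint8, red, green, blue), "mtx" (3x3 intrinsics, pixels), "R" (3x3) and "t" (3): a world point X has camera coordinates R X + t. Camera axes: x right, y down, z forward; pixel columns grow to the right and rows downward; lengths in mm; the calibration is good to about 2 mm. A picture is of the moment at which its call begins. There is no depth.
- r.sign_off(): hands the job in; it is judged then, once.
The state is a dict: "clock": time; "qpos": joint angles; "qvel": joint speeds; "joint_efforts": joint torques, N m; "eef_pos": TCP position; "tcp_rot": TCP orientation; "contact_force": force on the tool from outside, world axes, zero at the start; "wrist_torque": the same for the moment, N m; "opening": opening from 0.0 (shut) to 1.0 (fully open); "grasp_force": force on a finger pad.
Only numpy, scipy, OpenCV 4.12 (cv2) and the standard library are available. Lean on these libraries where they do the work, as an engineer would, in place of code of your own. Each camera call takes 0.05 s, during which the arm holds its last target. There are 200 camera calls.

### The job

Restock the row of slim tins on the steel shelf, oldest first: bring the two older tins forward in their lane, in the order they stand, until the front one is up at the front rail and the other close behind it, and stand the new tin from the chopping board close behind those two in the same lane. Set the tins down upright rather than dropping them, let go of them, and leave the jars, the squat tins and everything else where they are.

Things in the scene. Friction and masses are not known exactly. Their poses are not given: they have to be found in the camera images.
- shelf: low fixed steel counter shelf, 252 mm deep, 308 wide; origin on the counter under its middle, x from front (robot's side) to back, y left, z up. Deck 80 mm above the counter, 240 mm from front rail to back upstand; three lanes front to back, 96 mm apart, between wire dividers. Tops above the deck: dividers 27 mm, front rail 26, upstand 30
- tin_a_mid (a point): the front one of the two older tins in the tin lane of the shelf: slim steel tin, plain paper label and ring pull, a plain upright cylinder 54 mm across and 89 mm high, 200 g (hidden spread about 0.75 to 1.3 times); this point is its centre, 44.5 mm above its underside, z up its axis
- tin_b_mid (a point): the rear one of the two older tins, standing 3 to 8 mm behind the front one in the same lane: slim steel tin, plain paper label and ring pull, a plain upright cylinder 54 mm across and 89 mm high, 200 g (hidden spread about 0.75 to 1.3 times); this point is its centre, 44.5 mm above its underside, z up its axis
- tin_new_mid (a point): the new tin, the only tin on the chopping board: slim steel tin, plain paper label and ring pull, a plain upright cylinder 54 mm across and 89 mm high, 200 g (hidden spread about 0.75 to 1.3 times); this point is its centre, 44.5 mm above its underside, z up its axis
- board: dark chopping board lying on the counter left of the shelf, fixed, 270 x 240 x 14 mm; origin under its centre, z up
- lane_left (a point): front end of the shelf's left lane (as seen by the robot): a point on the deck, on the lane's centre line, at the inner face of the front rail; x points along the lane towards the back of the shelf, y to its left, z up
- lane_mid (a point): front end of the shelf's middle lane (as seen by the robot): a point on the deck, on the lane's centre line, at the inner face of the front rail; x points along the lane towards the back of the shelf, y to its left, z up
- lane_right (a point): front end of the shelf's right lane (as seen by the robot): a point on the deck, on the lane's centre line, at the inner face of the front rail; x points along the lane towards the back of the shelf, y to its left, z up
- jar_a_mid (a point): rear spice jar of the jar lane, 48 mm across, 95 mm high, black cap; this point is its centre; a bystander, stays where it is
- jar_b_mid (a point): front spice jar of the jar lane, same as the rear one; this point is its centre; a bystander, stays where it is
- squat_a_mid (a point): rear squat tin of the squat-tin lane, 62 mm across, 38 mm high; this point is its centre; a bystander, stays where it is
- squat_b_mid (a point): front squat tin of the squat-tin lane, same as the rear one; this point is its centre; a bystander, stays where it is
- grinder_mid (a point): spice grinder on the chopping board, 47 mm across, 102 mm high, black cap; this point is its centre; a bystander
- ramekin_mid (a point): open white ramekin on the chopping board, 72 mm across, 42 mm high; this point is its centre; a bystander

How it is judged (in metres and radians):
At the end, for the whole second after the job is handed in: The three slim tins stand upright (0.08 rad), at rest and released on the deck in the older tins' own lane, within 22 mm of its centre line: the front older tin's side within 20 mm of the front rail, the rear older tin behind it, then the new tin, each with a gap of at most 25 mm (((x of tin_a_mid in the frame of lane_left below 0.047 m and x of tin_b_mid in the frame of lane_left above 0.06 m and x of tin_new_mid in the frame of lane_left above 0.1 m and y of tin_a_mid in the frame of lane_left between -0.022 and 0.022 m and y of tin_b_mid in the frame of lane_left between -0.022 and 0.022 m and y of tin_new_mid in the frame of lane_left between -0.022 and 0.022 m and (y of jar_a_mid in the frame of lane_left below -0.048 m or y of jar_a_mid in the frame of lane_left above 0.048 m) and (y of squat_a_mid in the frame of lane_left below -0.048 m or y of squat_a_mid in the frame of lane_left above 0.048 m)) or (x of tin_a_mid in the frame of lane_mid below 0.047 m and x of tin_b_mid in the frame of lane_mid above 0.06 m and x of tin_new_mid in the frame of lane_mid above 0.1 m and y of tin_a_mid in the frame of lane_mid between -0.022 and 0.022 m and y of tin_b_mid in the frame of lane_mid between -0.022 and 0.022 m and y of tin_new_mid in the frame of lane_mid between -0.022 and 0.022 m and (y of jar_a_mid in the frame of lane_mid below -0.048 m or y of jar_a_mid in the frame of lane_mid above 0.048 m) and (y of squat_a_mid in the frame of lane_mid below -0.048 m or y of squat_a_mid in the frame of lane_mid above 0.048 m)) or (x of tin_a_mid in the frame of lane_right below 0.047 m and x of tin_b_mid in the frame of lane_right above 0.06 m and x of tin_new_mid in the frame of lane_right above 0.1 m and y of tin_a_mid in the frame of lane_right between -0.022 and 0.022 m and y of tin_b_mid in the frame of lane_right between -0.022 and 0.022 m and y of tin_new_mid in the frame of lane_right between -0.022 and 0.022 m and (y of jar_a_mid in the frame of lane_right below -0.048 m or y of jar_a_mid in the frame of lane_right above 0.048 m) and (y of squat_a_mid in the frame of lane_right below -0.048 m or y of squat_a_mid in the frame of lane_right above 0.048 m))) and horizontal distance between tin_a_mid and tin_b_mid below 0.079 m and horizontal distance between tin_b_mid and tin_new_mid below 0.079 m and height (world z) of tin_a_mid between 0.1195 and 0.1295 m and angle between each of tin_a_mid, tin_b_mid, tin_new_mid's own z axis and vertical below 0.08 rad and linear speed of each of tin_a, tin_b, tin_new below 0.02 m/s and height (world z) of tin_b_mid between 0.1195 and 0.1295 m and height (world z) of tin_new_mid between 0.1195 and 0.1295 m); the robot touches nothing.
It fails at once if a jar, a squat tin, the grinder or the ramekin is knocked over or shifted by more than 20 mm (distance of any of jar_a_mid, jar_b_mid, squat_a_mid, squat_b_mid, grinder_mid, ramekin_mid from where it was at the start of the episode above 0.02 m).
It fails at once if a tin is let go more than 20 mm above the shelf deck (dropped), or stands on something there ((height (world z) of tin_a_mid above 0.1445 m and contact force between the fingers and tin_a below 0.02 N) or (height (world z) of tin_b_mid above 0.1445 m and contact force between the fingers and tin_b below 0.02 N) or (height (world z) of tin_new_mid above 0.1445 m and contact force between the fingers and tin_new below 0.02 N)).
It also fails if it takes over 58 s, if anything falls off the work surface, if the arm or the gripper's body presses on something with over 40 N, if the wrist force passes 120 N, or if a joint passes its speed limit or range.

## Working session

There is one attempt and no reset: what is moved stays moved. The work goes in short steps, Python scripts to look and compute and a tool call to move; the robot and the scene stay as the last step left them, time stands still between calls to the robot, and variables do not carry over. Pictures are saved under pics/ and viewed, at most 10 in all, crops included, and the job is handed in when it is done.

Besides the shell and the picture viewer there is one more tool, called after "Request:" as name(argument=value, ...) on one line, values as JSON. play_rows: Moves the arm, as the interface text tells. Its arguments: {"type":"object","properties":{"dp":{"type":"array"},"rot":{"type":"array"},"fingers":{"type":"number"},"grip_force":{"type":"number"}},"required":["dp","rot"]}

```bash
mkdir -p pics; ls; python3 - <<'E'
from rig import telemetry, optics, r
import cv2, pickle
s=telemetry.sense(); print(s['clock'],s['eef_pos'],s['tcp_rot'],s['opening'])
for n in('side','top'):
    f=optics.grab_frame(n); pickle.dump(f,open(n+'.pkl','wb'))
    print(n,f['mtx'].tolist(),f['R'].tolist(),f['t'])
    cv2.imwrite(f'pics/{n}0.png',cv2.resize(f['color'][...,::-1],(800,600),interpolation=cv2.INTER_CUBIC))
E
```

```text
pics
0.0 [ 188.01967337 -595.54879736  230.56355254] [-3.14022419e+00 -1.12123347e-05  3.05768986e-01] 0.997933976374869
side [[436.89637044812173, 0.0, 275.3512001345079], [0.0, 436.89637044812173, 208.1405869182833], [0.0, 0.0, 1.0]] [[-0.8293951429816562, -0.5584552417281139, -0.015213145132803295], [-0.2741377713376179, 0.4305638365370183, -0.8599204992280203], [0.4867773403975189, -0.7090433877083386, -0.5102012301265065]] [509.11332003 190.40474755 683.00809576]
top [[381.83838346327235, 0.0, 280.3337529502124], [0.0, 381.83838346327235, 210.75568591745258], [0.0, 0.0, 1.0]] [[-0.002740480390627265, -0.9999290906819497, -0.011588933307153737], [-0.9890767783706793, 0.0044183144129923595, -0.14733500936853405], [0.14737576549455703, 0.011058576116164934, -0.989018751914834]] [ 94.04377077 537.53648452 738.57355191]
```

View pics/side0.png

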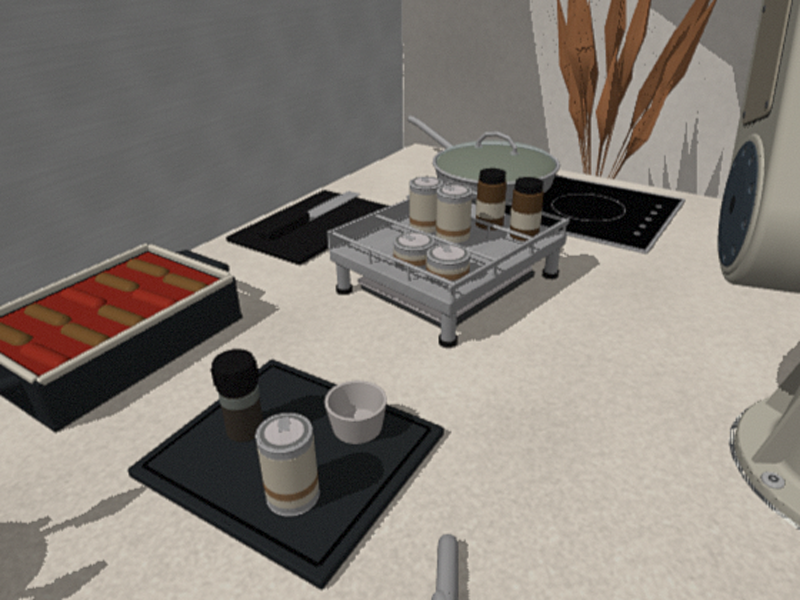

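View pics/top0.png

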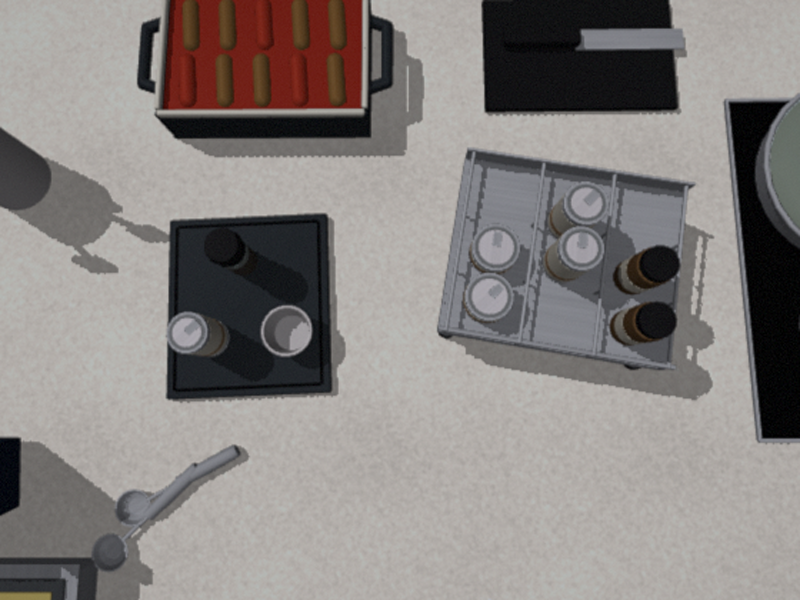

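The side view shows the shelf with the slim tins in the middle lane (about (455,190) and (425,185)). In the top view they are at (581,248) for the front one and (586,205) for the rear one. The squat tins are in the left lane and the jars in the right lane. The new tin is on the board at (189,333), with the grinder at (224,245) and the ramekin at (287,331). Next I'll enlarge the shelf for measuring.

```bash
cat > h.py <<'E'
import numpy as np, pickle, cv2
def cam(n): return pickle.load(open(f'{n}.pkl','rb'))
def ray(f,u,v):
    d=f['R'].T@np.linalg.solve(f['mtx'],[u,v,1.]); return -f['R'].T@f['t'],d
def atz(f,u,v,z):
    c,d=ray(f,u,v); return c+d*(z-c[2])/d[2]
def crop(f,x,y,w,h,k,name):
    cv2.imwrite(name,cv2.resize(f['color'][y:y+h,x:x+w,::-1],(w*k,h*k),interpolation=cv2.INTER_CUBIC))
def proj(f,X):
    p=f['mtx']@(f['R']@np.asarray(X,float)+f['t']); return p[:2]/p[2]
E
python3 -c "
from h import *
f=cam('top'); crop(f,300,98,200,150,4,'pics/c1.png')"
```

```text
(no output)
```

View pics/c1.png

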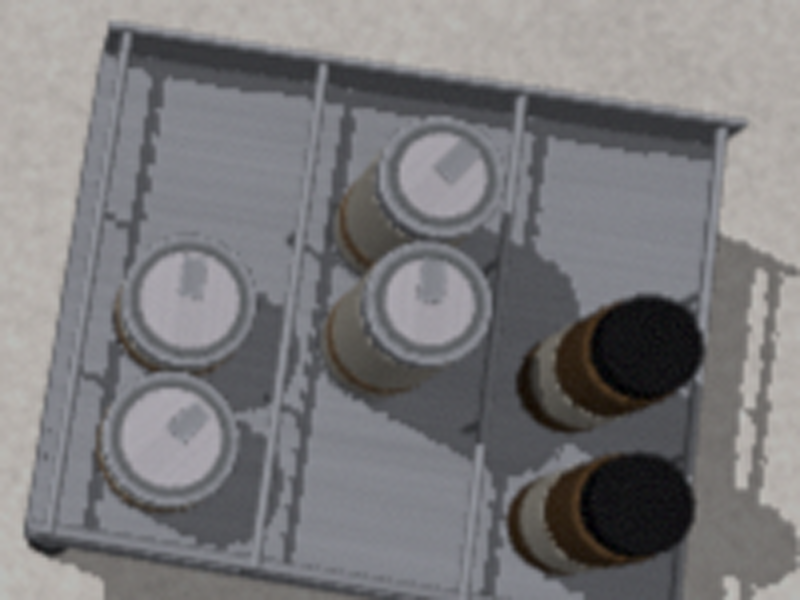

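Enlarged, the shelf crop shows tin A's lid centred at (427,303) and tin B's at (441,178). The divider tops run (322,66)–(258,560) and (522,97)–(467,597). The back upstand's top edge runs (110,25)–(740,125), and the rail's left end is near (50,530).

```bash
python3 - <<'E'
from h import *
np.set_printoptions(precision=1,suppress=True)
f=cam('top')
P=lambda u,v,z: atz(f,300+(u+.5)/4-.5,98+(v+.5)/4-.5,z)
A=P(427,303,169);B=P(441,178,169)
print('A',A,'B',B,'dist',np.linalg.norm(A-B))
for n,p in dict(jarA=(648,347,175),jarB=(637,505,175),sqA=(186,302,118),sqB=(170,440,118)).items(): print(n,P(*p))
for n,(p,q) in dict(dl=((322,66),(258,560)),dr=((522,97),(467,597)),d0=((125,35),(52,530)),d3=((720,130),(680,600))).items():
    a,b=P(*p,107),P(*q,107); d=a-b; print(n,a,b,'yaw',np.degrees(np.arctan2(d[1],d[0])),np.linalg.norm(d))
a,b=P(110,25,110),P(740,125,110); d=a-b; print('up',a,b,'yaw',np.degrees(np.arctan2(-d[0],d[1])))
k=560/800
for p in ((440,330),(670,367)): print('rail',atz(f,p[0]*k,p[1]*k,106))
for n,p,z in(('new',(189,333),103),('grinder',(222,241),116),('ramekin',(287,328),56)): print(n,atz(f,p[0]*k,p[1]*k,z))
for q in((168,222),(327,215),(330,390),(168,397)): print('board',atz(f,q[0]*k,q[1]*k,14))
g=cam('side')
for n,p in dict(A=(453,190),B=(424,183),new=(285,432)).items(): print('side',n,atz(g,p[0]*k,p[1]*k,103 if n=='new' else 169))
E
```

```text
A [ 582.7 -126.   169. ] B [ 638.4 -134.9  169. ] dist 56.416044230897725
jarA [ 561.6 -216.2  175. ]
jarB [ 494.4 -206.8  175. ]
sqA [596.4 -31.2 118. ]
sqB [531.6 -22.1 118. ]
dl [ 715.7 -101.8  107. ] [477.3 -62.6 107. ] yaw -9.327794388482504 241.58642362989656
dr [ 699.3 -196.9  107. ] [ 460.  -157.4  107. ] yaw -9.369507933354363 242.54493790524234
d0 [732.2  -7.2 107. ] [491.5  31.8 107. ] yaw -9.208794555255164 243.83470982993754
d3 [ 682.1 -290.1  107. ] [ 458.3 -254.2  107. ] yaw -9.110712347902178 226.65628502083024
up [736.    0.3 110. ] [ 683.4 -298.2  110. ] yaw -9.994283165203436
rail [490.   40.3 106. ]
rail [ 441.5 -252.3  106. ]
new [487.6 367.8 103. ]
grinder [607.5 325.6 116. ]
ramekin [498.4 250.   56. ]
board [664.7 444.8  14. ]
board [674.1 203.4  14. ]
board [412.4 194.5  14. ]
board [403.1 429.   14. ]
side A [ 580.6 -120.4  169. ]
side B [ 634.8 -123.1  169. ]
side new [485.9 374.3 103. ]
```

```bash
cat >> h.py <<'E'
from scipy.spatial.transform import Rotation as Ro
YAW=-0.164; RT=Ro.from_euler('xyz',[np.pi,0,YAW])
EX=np.array([np.cos(YAW),np.sin(YAW),0]); EY=np.array([-np.sin(YAW),np.cos(YAW),0])
def go(p):
    from rig import telemetry
    s=telemetry.sense(); R=Ro.from_euler('xyz',s['tcp_rot'])
    dp=R.inv().apply(np.asarray(p)-s['eef_pos'])/40; rv=np.degrees((R.inv()*RT).as_rotvec())/6
    print('t%.2f'%s['clock'],'at',s['eef_pos'].round(1),'dp',dp.round(3),'mm',(dp*40).round(1),'rot',rv.round(3),'open',s['opening'],'F',s['contact_force'].round(1),'gf',s['grasp_force'])
E
python3 -c "
from h import *
go([583,-125.5,215])"
```

```text
t0.10 at [ 188.  -595.6  230.6] dp [12.954 -8.235  0.401] mm [ 518.2 -329.4   16.1] rot [-1.200e-02  3.000e-03  4.486e+00] open 0.9987222097135963 F [ 0.2 -1.1  0.2] gf 0.0
```

Request:
play_rows(dp=[[4.3,-2.75,0],[4.3,-2.75,0],[4.3,-2.75,0],[4.3,-2.75,0],[4.3,-2.75,0]], rot=[[0,0,4.49],[0,0,4.49],[0,0,4.49],[0,0,4.49],[0,0,4.49]], fingers=0.82, grip_force=35)

```text
clock: 0.52
eef_pos: [319.7, -437.5, 230.9]
tcp_rot: [-3.141, 0.0, -0.172]
contact_force: [1.0, -1.0, 0.4]
opening: 0.82
grasp_force: 0.0
```

```bash
python3 -c "
from h import *
go([583,-125.5,215])"
```

```text
t0.52 at [ 319.7 -437.5  230.9] dp [ 5.154 -8.809  0.402] mm [ 206.2 -352.4   16.1] rot [-0.005  0.004 -0.072] open 0.8201174215637328 F [ 1.  -1.   0.4] gf 0.0
```

Request:
play_rows(dp=[[2.58,-4.4,0],[2.58,-4.4,0],[2.58,-4.4,0],[2.58,-4.4,0],[2.58,-4.4,0]], rot=[[0,0,0],[0,0,0],[0,0,0],[0,0,0],[0,0,0]])

```text
clock: 0.93
eef_pos: [450.7, -280.4, 231.2]
tcp_rot: [-3.141, 0.0, -0.164]
contact_force: [0.2, -1.2, 1.3]
opening: 0.822
grasp_force: 0.0
```

```bash
python3 -c "
from h import *
go([583,-125.5,215])"
```

```text
t0.93 at [ 450.7 -280.4  231.2] dp [ 2.631 -4.361  0.406] mm [ 105.2 -174.4   16.2] rot [-0.003  0.001 -0.002] open 0.8217520328559098 F [ 0.2 -1.2  1.3] gf 0.0
```

Request:
play_rows(dp=[[2.6,-4.3,0.2],[2.6,-4.3,0.2],[2.6,-4.3,0.2],[2.6,-4.3,0.2],[2.6,-4.3,0.2]], rot=[[0,0,0],[0,0,0],[0,0,0],[0,0,0],[0,0,0]])

```text
clock: 1.35
eef_pos: [581.7, -127.4, 222.9]
tcp_rot: [-3.141, 0.0, -0.164]
contact_force: [-0.0, -1.0, 0.2]
opening: 0.82
grasp_force: 0.0
```

Request:
play_rows(dp=[[0,0,0],[0,0,0]], rot=[[0,0,0],[0,0,0]])

```text
clock: 1.52
eef_pos: [581.0, -128.3, 222.6]
tcp_rot: [-3.142, 0.001, -0.161]
contact_force: [0.2, -0.1, 0.5]
opening: 0.82
grasp_force: 0.0
```

```bash
python3 -c "
from h import *
from rig import optics
go([583,-125.5,140])
for n in('top','side'):
  f=optics.grab_frame(n); pickle.dump(f,open(n+'1.pkl','wb'))
a=cam('top1'); b=cam('side1')
im=np.hstack([cv2.resize(a['color'][70:270,290:490],(400,400)),cv2.resize(b['color'][60:260,210:410],(400,400))])
cv2.imwrite('pics/p1.png',im[...,::-1])"
```

```text
t1.52 at [ 581.  -128.3  222.6] dp [ 0.041 -0.076  2.064] mm [ 1.6 -3.  82.6] rot [-0.     0.01   0.026] open 0.8201106609442268 F [ 0.2 -0.1  0.5] gf 0.0
```

View pics/p1.png

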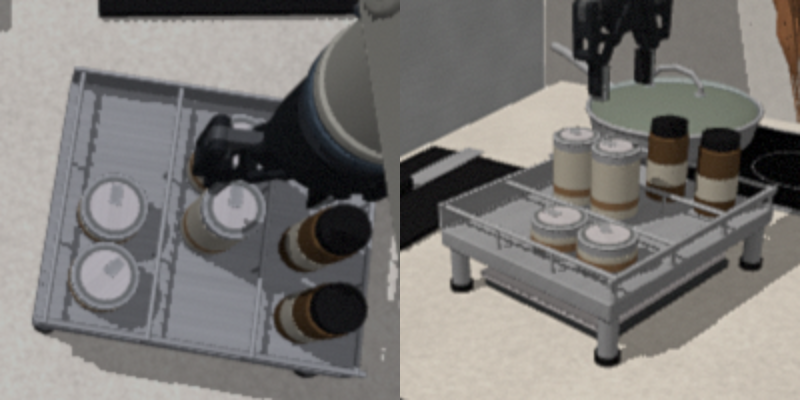

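The side crop shows the open fingers at (598,90) and (642,75), straddling the lane above tin A. Descending.

Request:
play_rows(dp=[[0.04,-0.07,0.8],[0.04,-0.07,1.6],[0.04,-0.07,2.2],[0.04,-0.07,2.44],[0.04,-0.07,2.44]], rot=[[0,0,0],[0,0,0],[0,0,0],[0,0,0],[0,0,0]])

```text
clock: 2.03
eef_pos: [580.2, -128.2, 123.5]
tcp_rot: [-3.141, 0.005, -0.166]
contact_force: [-1.2, -0.3, 0.2]
opening: 0.815
grasp_force: 0.0
```

Request:
play_rows(dp=[[0,0,0],[0,0,0],[0,0,0],[0,0,0],[0,0,0]], rot=[[0,0,0],[0,0,0],[0,0,0],[0,0,0],[0,0,0]], fingers=0.4, grip_force=35)

```text
clock: 2.45
eef_pos: [583.2, -127.8, 127.0]
tcp_rot: [3.141, -0.002, -0.164]
contact_force: [-1.3, -0.4, 4.6]
opening: 0.626
grasp_force: 37.7
```

```bash
python3 -c "
from h import *
go([583,-125.5,125]+0*EX)"
```

```text
t2.45 at [ 583.2 -127.8  127. ] dp [-0.015 -0.055  0.05 ] mm [-0.6 -2.2  2. ] rot [ 0.004 -0.021 -0.002] open 0.6255942302255728 F [-1.3 -0.4  4.6] gf 37.66885042190552
```

Request:
play_rows(dp=[[0,0,-0.1],[-0.4,0.02,-0.12],[-1.0,0.02,-0.12],[-1.6,0.02,-0.12],[-1.98,0.02,-0.12]], rot=[[0,0,0],[0,0,0],[0,0,0],[0,0,0],[0,0,0]])

```text
clock: 2.87
eef_pos: [501.6, -114.6, 130.3]
tcp_rot: [-3.141, 0.002, -0.164]
contact_force: [-0.2, 0.4, -1.4]
opening: 0.63
grasp_force: 37.5
```

Request:
play_rows(dp=[[0,0,0],[0,0,0],[0,0,0.04],[0,0,0.08],[0,0,0.1]], rot=[[0,0,0],[0,0,0],[0,0,0],[0,0,0],[0,0,0]])

```text
clock: 3.28
eef_pos: [505.6, -115.4, 126.9]
tcp_rot: [-3.142, -0.001, -0.164]
contact_force: [-1.8, 1.2, 14.1]
opening: 0.626
grasp_force: 38.1
```

Request:
play_rows(dp=[[0,0,0.02],[0,0,0.02],[0,0,0.02]], rot=[[0,0,0],[0,0,0],[0,0,0]])

```text
clock: 3.53
eef_pos: [505.7, -115.4, 127.0]
tcp_rot: [-3.142, -0.002, -0.164]
contact_force: [-2.0, 2.0, 14.8]
opening: 0.621
grasp_force: 38.1
```

```bash
python3 -c "
from h import *
from rig import optics
go([505,-115,127])
for n in('top','side'):
  f=optics.grab_frame(n); pickle.dump(f,open(n+'2.pkl','wb'))
a=cam('top2'); b=cam('side2')
im=np.hstack([cv2.resize(a['color'][100:260,300:460],(400,400)),cv2.resize(b['color'][90:250,230:390],(400,400))])
cv2.imwrite('pics/p2.png',im[...,::-1])"
```

```text
t3.53 at [ 505.7 -115.4  127. ] dp [-0.018 -0.008 -0.001] mm [-0.7 -0.3 -0.1] rot [-0.    -0.018 -0.003] open 0.6214579661770765 F [-2.   2.  14.8] gf 38.073057532310486
```

View pics/p2.png

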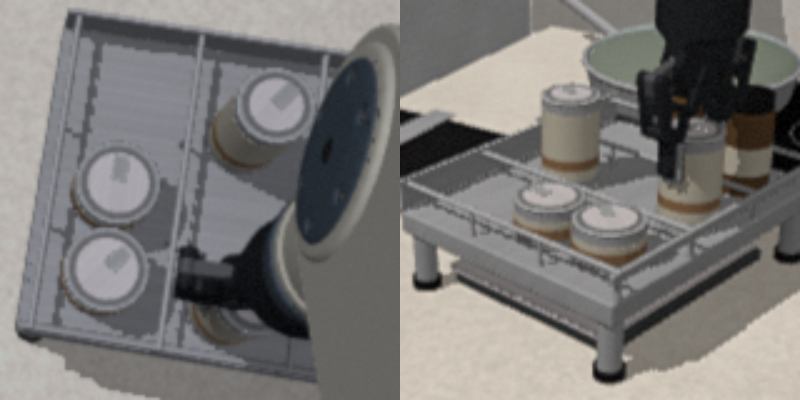

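Tin A stands at the front rail in the gripper (side crop (690,175)), and tin B hasn't moved. Releasing, lifting, then going over B.

Request:
play_rows(dp=[[0,0,-0.02],[0,0,-0.02],[0,0,-0.02],[0,0,-0.02]], rot=[[0,0,0],[0,0,0],[0,0,0],[0,0,0]], fingers=0.82)

```text
clock: 3.97
eef_pos: [504.3, -115.3, 126.3]
tcp_rot: [-3.142, 0.0, -0.164]
contact_force: [0.5, -0.2, -0.6]
opening: 0.823
grasp_force: 0.0
```

Request:
play_rows(dp=[[0,0,-0.8],[0,0,-1.6],[0,0,-2.2],[0,0,-2.2],[0,0,-2.2]], rot=[[0,0,0],[0,0,0],[0,0,0],[0,0,0],[0,0,0]])

```text
clock: 4.38
eef_pos: [505.1, -115.5, 215.7]
tcp_rot: [3.141, -0.003, -0.164]
contact_force: [0.2, 0.3, -0.8]
opening: 0.821
grasp_force: 0.0
```

Request:
play_rows(dp=[[0.9,0,0],[1.8,0,0],[2.7,0,0],[3.35,0,0],[3.35,0,0]], rot=[[0,0,0],[0,0,0],[0,0,0],[0,0,0],[0,0,0]])

```text
clock: 4.8
eef_pos: [640.0, -137.7, 212.3]
tcp_rot: [-3.142, -0.0, -0.164]
contact_force: [-1.3, 0.1, 0.4]
opening: 0.821
grasp_force: 0.0
```

Request:
play_rows(dp=[[0,0,0],[0,0,0]], rot=[[0,0,0],[0,0,0]])

```text
clock: 4.97
eef_pos: [634.8, -136.9, 212.6]
tcp_rot: [-3.141, 0.004, -0.164]
contact_force: [-0.1, 0.0, -0.5]
opening: 0.819
grasp_force: 0.0
```

```bash
python3 -c "
from h import *
go([638,-134,125])"
```

```text
t4.97 at [ 634.8 -136.9  212.6] dp [ 0.076 -0.083  2.191] mm [ 3.  -3.3 87.6] rot [-0.001  0.034 -0.003] open 0.8188342198476803 F [-0.1  0.  -0.5] gf 0.0
```

Request:
play_rows(dp=[[0.04,-0.04,0.8],[0.04,-0.04,1.6],[0.04,-0.04,2.0],[0.04,-0.04,2.19],[0.04,-0.04,2.19]], rot=[[0,0,0],[0,0,0],[0,0,0],[0,0,0],[0,0,0]])

```text
clock: 5.38
eef_pos: [635.9, -135.5, 125.0]
tcp_rot: [-3.141, 0.004, -0.165]
contact_force: [0.1, 0.8, -0.1]
opening: 0.819
grasp_force: 0.0
```

Request:
play_rows(dp=[[0,0,0],[0,0,0],[0,0,0],[0,0,0],[0,0,0]], rot=[[0,0,0],[0,0,0],[0,0,0],[0,0,0],[0,0,0]], fingers=0.4)

```text
clock: 5.8
eef_pos: [638.9, -136.0, 128.2]
tcp_rot: [3.141, -0.002, -0.164]
contact_force: [-0.5, 0.4, 4.9]
opening: 0.628
grasp_force: 37.6
```

```bash
python3 -c "
from h import *
from rig import optics
go([638,-134,125])
f=optics.grab_frame('side'); pickle.dump(f,open('side3.pkl','wb'))
crop(f,230,90,160,120,4,'pics/p3.png')"
```

```text
t5.80 at [ 638.9 -136.   128.2] dp [-0.031 -0.046  0.079] mm [-1.2 -1.8  3.2] rot [ 0.001 -0.018 -0.004] open 0.6279842566920898 F [-0.5  0.4  4.9] gf 37.570470571517944
```

View pics/p3.png

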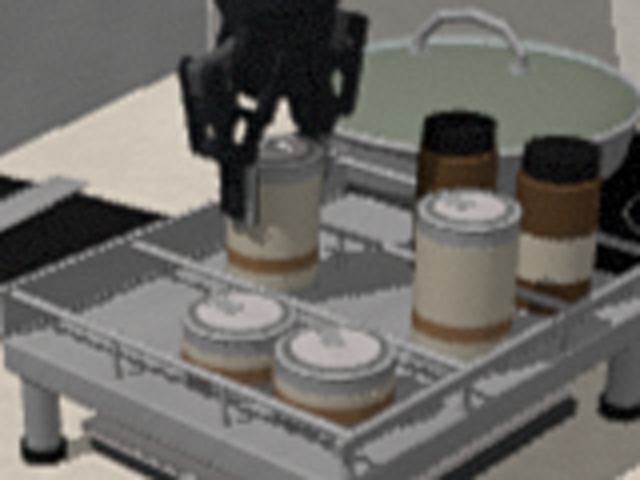

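Tin A stands free and upright behind the front rail, with its lid centre at crop (467,207). Tin B is gripped at (280,200).

```bash
python3 -c "
from h import *
f=cam('side3'); p=atz(f,230+467/4,90+207/4,169); print(p,p@EX,p@EY)"
```

```text
[ 502.92439228 -108.71833582  169.        ] 513.9261997455932 -25.149196955776905
```

Request:
play_rows(dp=[[0,0,-0.1],[-0.4,0.03,-0.12],[-0.9,0.03,-0.12],[-1.4,0.03,-0.12],[-1.82,0.03,-0.12]], rot=[[0,0,0],[0,0,0],[0,0,0],[0,0,0],[0,0,0]])

```text
clock: 6.27
eef_pos: [564.6, -124.9, 131.4]
tcp_rot: [-3.142, 0.001, -0.164]
contact_force: [0.4, 0.3, -3.0]
opening: 0.622
grasp_force: 37.3
```

Request:
play_rows(dp=[[0,0,0],[0,0,0],[0,0,0.04],[0,0,0.08],[0,0,0.1]], rot=[[0,0,0],[0,0,0],[0,0,0],[0,0,0],[0,0,0]])

```text
clock: 6.68
eef_pos: [567.4, -125.3, 128.1]
tcp_rot: [-3.142, -0.001, -0.164]
contact_force: [-3.3, 2.1, 11.9]
opening: 0.626
grasp_force: 38.2
```

Request:
play_rows(dp=[[0,0,0.02],[0,0,0.02]], rot=[[0,0,0],[0,0,0]])

```text
clock: 6.85
eef_pos: [567.4, -125.3, 128.2]
tcp_rot: [3.142, -0.002, -0.164]
contact_force: [-3.4, 0.6, 11.0]
opening: 0.625
grasp_force: 38.3
```

Request:
play_rows(dp=[[0,0,-0.02],[0,0,-0.02],[0,0,-0.02],[0,0,-0.02]], rot=[[0,0,0],[0,0,0],[0,0,0],[0,0,0]], fingers=0.82)

```text
clock: 7.18
eef_pos: [566.4, -125.2, 127.5]
tcp_rot: [-3.142, 0.0, -0.164]
contact_force: [-0.1, -0.2, -1.4]
opening: 0.819
grasp_force: 0.0
```

Request:
play_rows(dp=[[0,0,-0.8],[0,0,-1.6],[0,0,-2.2],[0,0,-2.2],[0,0,-2.2]], rot=[[0,0,0],[0,0,0],[0,0,0],[0,0,0],[0,0,0]])

```text
clock: 7.6
eef_pos: [567.2, -125.3, 217.0]
tcp_rot: [3.141, -0.003, -0.164]
contact_force: [-0.2, 0.7, -1.0]
opening: 0.818
grasp_force: 0.0
```

```bash
python3 -c "
from h import *
go([488,370,200])"
```

```text
t7.60 at [ 567.2 -125.3  217. ] dp [ -3.98  -11.893   0.411] mm [-159.2 -475.7   16.4] rot [ 0.002 -0.029 -0.004] open 0.8176081385437818 F [-0.2  0.7 -1. ] gf 0.0
```

Request:
play_rows(dp=[[-1.3,-4.0,0],[-1.3,-4.0,0],[-1.3,-4.0,0],[-1.3,-4.0,0],[-1.3,-4.0,0]], rot=[[0,0,0],[0,0,0],[0,0,0],[0,0,0],[0,0,0]], fingers=1.0)

```text
clock: 8.02
eef_pos: [538.9, 46.7, 214.0]
tcp_rot: [-3.14, 0.003, -0.161]
contact_force: [1.0, 0.8, -0.0]
opening: 1.003
grasp_force: 0.0
```

Request:
play_rows(dp=[[-1.3,-4.0,0],[-1.3,-4.0,0],[-1.3,-4.0,0],[-1.3,-4.0,0],[-1.3,-4.0,0]], rot=[[0,0,0],[0,0,0],[0,0,0],[0,0,0],[0,0,0]])

```text
clock: 8.43
eef_pos: [514.3, 213.0, 214.2]
tcp_rot: [-3.14, 0.002, -0.161]
contact_force: [-0.5, -0.4, 0.4]
opening: 1.001
grasp_force: 0.0
```

Request:
play_rows(dp=[[-1.35,-3.9,0],[-1.35,-3.9,0],[-1.35,-3.9,0],[-1.35,-3.9,0],[-1.35,-3.9,0]], rot=[[0,0,0],[0,0,0],[0,0,0],[0,0,0],[0,0,0]])

```text
clock: 8.85
eef_pos: [486.8, 375.8, 214.2]
tcp_rot: [-3.14, 0.001, -0.161]
contact_force: [-0.0, -0.6, 0.4]
opening: 1.002
grasp_force: 0.0
```

Request:
play_rows(dp=[[0,0,0],[0,0,0]], rot=[[0,0,0],[0,0,0]])

```text
clock: 9.02
eef_pos: [487.7, 369.5, 214.2]
tcp_rot: [3.139, 0.001, -0.164]
contact_force: [-0.4, -0.3, 0.3]
opening: 1.0
grasp_force: 0.0
```

```bash
python3 -c "
from h import *
from rig import optics
go([488,370,58])
for n in('top','side'):
  f=optics.grab_frame(n); pickle.dump(f,open(n+'4.pkl','wb'))
a=cam('top4'); b=cam('side4')
im=np.hstack([cv2.resize(a['color'][100:260,300:460],(400,400)),cv2.resize(b['color'][220:380,130:290],(400,400))])
cv2.imwrite('pics/p4.png',im[...,::-1])"
```

```text
t9.02 at [487.7 369.5 214.2] dp [ 0.011 -0.022  3.905] mm [  0.4  -0.9 156.2] rot [0.021 0.014 0.004] open 1.0002250900633687 F [-0.4 -0.3  0.3] gf 0.0
```

View pics/p4.png

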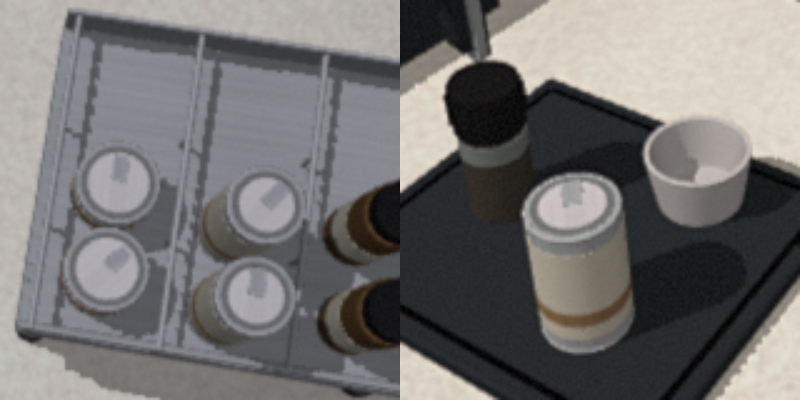

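The two older tins now stand one behind the other: lids at (255,297) for A and (266,205) for B in the top crop, jars and squat tins unmoved. In the side crop the new tin's lid centre is at (573,208).

```bash
python3 -c "
from h import *
np.set_printoptions(precision=1,suppress=True)
f=cam('top4');g=cam('side4')
for n,p in dict(A=(255,297),B=(266,205)).items():
  q=atz(f,300+p[0]/2.5-.3,100+p[1]/2.5-.3,169); print(n,q,'lane',q@EX-482,q@EY+32.1)
print('new side',atz(g,130+173/2.5-.3,220+208/2.5-.3,103))
print('tcp px side',proj(g,[488,370,214]),'top',proj(f,[488,370,214]))
"
```

```text
A [ 504.6 -114.2  169. ] lane 34.44120004151432 1.8440435182170951
B [ 568.  -124.8  169. ] lane 98.79335832372283 1.7050258771083833
new side [485.9 375.5 103. ]
tcp px side [191.4 233.5] top [103.2 226.6]
```

Request:
play_rows(dp=[[0,0,0.8],[0,0,1.6],[0,0,2.4],[0,0,3.2],[0,0,3.7]], rot=[[0,0,0],[0,0,0],[0,0,0],[0,0,0],[0,0,0]])

```text
clock: 9.53
eef_pos: [487.5, 367.7, 64.7]
tcp_rot: [3.139, 0.002, -0.166]
contact_force: [-0.4, 0.1, 0.4]
opening: 0.999
grasp_force: 0.0
```

Request:
play_rows(dp=[[0,0,0.12],[0,0,0.12]], rot=[[0,0,0],[0,0,0]])

```text
clock: 9.7
eef_pos: [487.8, 368.5, 61.5]
tcp_rot: [3.139, 0.002, -0.166]
contact_force: [0.3, -0.1, -0.3]
opening: 1.001
grasp_force: 0.0
```

Request:
play_rows(dp=[[0,0,0],[0,0,0],[0,0,0],[0,0,0],[0,0,0]], rot=[[0,0,0],[0,0,0],[0,0,0],[0,0,0],[0,0,0]], fingers=0.4, grip_force=45)

```text
clock: 10.12
eef_pos: [489.4, 371.0, 65.0]
tcp_rot: [-3.139, -0.002, -0.164]
contact_force: [-0.3, -1.1, 5.6]
opening: 0.619
grasp_force: 46.0
```

```bash
python3 -c "
from h import *
from rig import optics
go([488,370,61])
g=optics.grab_frame('side');pickle.dump(g,open('side5.pkl','wb'))
crop(g,100,180,200,150,4,'pics/p5.png')"
```

```text
t10.12 at [489.4 371.   65. ] dp [-0.031  0.03   0.099] mm [-1.2  1.2  4. ] rot [-0.021 -0.023 -0.002] open 0.61912044240952 F [-0.3 -1.1  5.6] gf 46.04038596153259
```

View pics/p5.png

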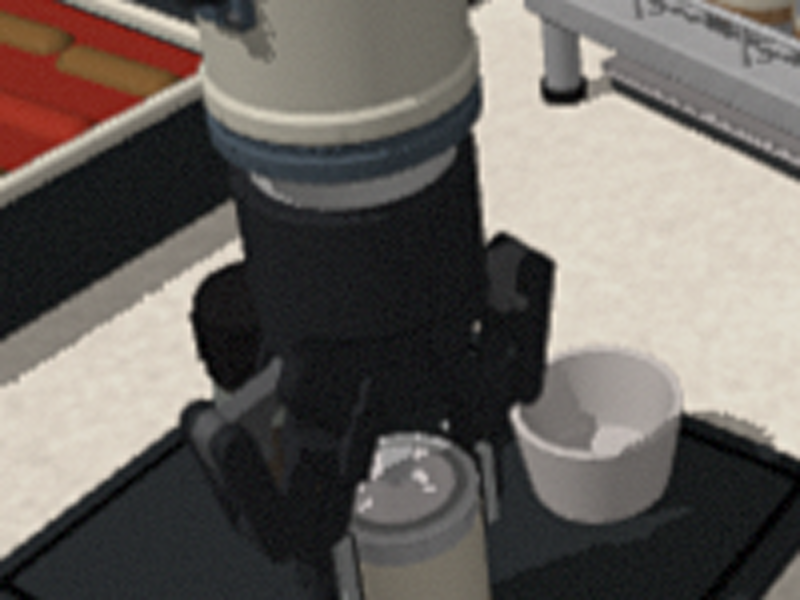

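The new tin is held between the pads (crop (420,490)), clear of the ramekin at (600,440) and the grinder behind. Lifting and carrying.

Request:
play_rows(dp=[[0,0,-0.5],[0,0,-1.3],[0,0,-2.2],[0,0,-3.1],[0,0,-3.8]], rot=[[0,0,0],[0,0,0],[0,0,0],[0,0,0],[0,0,0]])

```text
clock: 10.58
eef_pos: [488.7, 370.7, 218.8]
tcp_rot: [-3.139, -0.002, -0.164]
contact_force: [1.3, 0.1, -2.4]
opening: 0.617
grasp_force: 48.2
```

Request:
play_rows(dp=[[0,0,-0.3],[0,0,-0.3]], rot=[[0,0,0],[0,0,0]])

```text
clock: 10.75
eef_pos: [489.7, 371.4, 230.8]
tcp_rot: [-3.137, -0.005, -0.164]
contact_force: [0.7, 0.4, -2.6]
opening: 0.621
grasp_force: 48.3
```

```bash
python3 -c "
from h import *
go([632.5,-137,225])"
```

```text
t10.75 at [489.7 371.4 230.8] dp [ 5.6   11.956  0.112] mm [224.  478.2   4.5] rot [-0.046 -0.044 -0.003] open 0.6206928205790376 F [ 0.7  0.4 -2.6] gf 48.25653254985809
```

Request:
play_rows(dp=[[0.2,0.4,0],[0.5,1.1,0],[0.85,1.8,0],[1.2,2.5,0],[1.5,3.2,0]], rot=[[0,0,0],[0,0,0],[0,0,0],[0,0,0],[0,0,0]])

```text
clock: 11.17
eef_pos: [525.7, 232.5, 224.5]
tcp_rot: [3.14, 0.002, -0.164]
contact_force: [1.2, -0.2, -1.9]
opening: 0.621
grasp_force: 48.2
```

Request:
play_rows(dp=[[0.35,0.7,0],[0.7,1.4,0],[1.05,2.1,0],[1.4,2.8,0],[1.7,3.5,0]], rot=[[0,0,0],[0,0,0],[0,0,0],[0,0,0],[0,0,0]])

```text
clock: 11.58
eef_pos: [569.9, 83.2, 224.5]
tcp_rot: [3.141, 0.003, -0.164]
contact_force: [0.4, 0.9, -2.6]
opening: 0.623
grasp_force: 48.2
```

Request:
play_rows(dp=[[0.35,0.7,0],[0.7,1.4,0],[1.05,2.1,0],[1.4,2.8,0],[1.7,3.5,0]], rot=[[0,0,0],[0,0,0],[0,0,0],[0,0,0],[0,0,0]])

```text
clock: 12.0
eef_pos: [614.1, -65.8, 224.3]
tcp_rot: [3.141, 0.003, -0.164]
contact_force: [-0.1, 0.6, -1.8]
opening: 0.623
grasp_force: 48.2
```

```bash
python3 -c "
from h import *
go([632.5,-137,225])"
```

```text
t12.00 at [614.1 -65.8 224.3] dp [ 0.746  1.682 -0.018] mm [29.8 67.3 -0.7] rot [ 0.002  0.029 -0.004] open 0.6228106239757848 F [-0.1  0.6 -1.8] gf 48.16674292087555
```

Request:
play_rows(dp=[[0.3,0.6,0],[0.6,1.2,0],[0.76,1.65,0],[0.76,1.65,0],[0.76,1.65,0]], rot=[[0,0,0],[0,0,0],[0,0,0],[0,0,0],[0,0,0]])

```text
clock: 12.42
eef_pos: [632.9, -135.0, 224.4]
tcp_rot: [-3.141, 0.003, -0.166]
contact_force: [-0.0, 0.8, -2.1]
opening: 0.626
grasp_force: 48.3
```

```bash
python3 -c "
from h import *
go([632.5,-137,131])
from rig import optics
g=optics.grab_frame('side');pickle.dump(g,open('side6.pkl','wb'))
crop(g,230,60,160,120,5,'pics/p6.png')"
```

```text
t12.42 at [ 632.9 -135.   224.4] dp [0.006 0.051 2.334] mm [ 0.3  2.  93.4] rot [-0.003  0.033 -0.021] open 0.6257596770539875 F [-0.   0.8 -2.1] gf 48.29020142555237
```

View pics/p6.png

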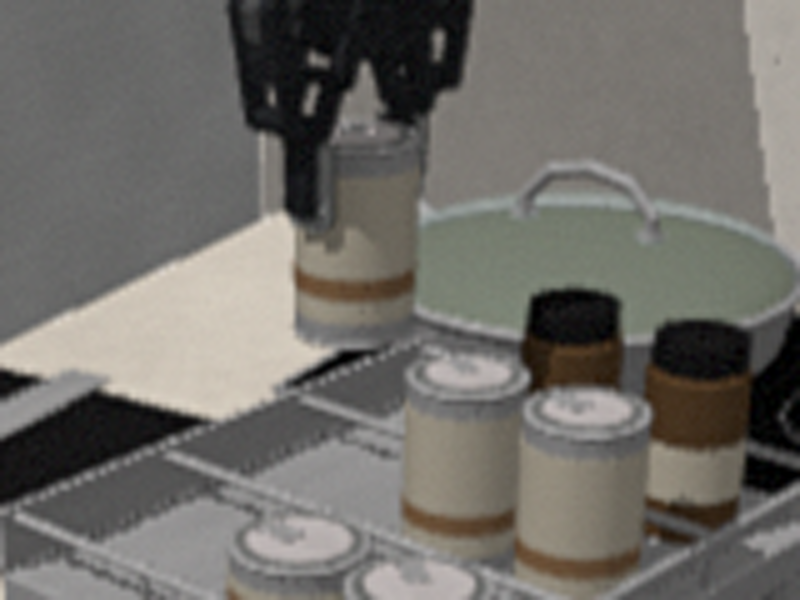

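The new tin hangs upright in the pads (crop (355,240)) behind tins B (465,455) and A (585,490). Lowering.

Request:
play_rows(dp=[[0.03,0.04,0.5],[0.03,0.04,1.1],[0.03,0.04,1.7],[0.03,0.04,2.1],[0.03,0.04,2.15]], rot=[[0,0,0],[0,0,0],[0,0,0],[0,0,0],[0,0,0]])

```text
clock: 12.88
eef_pos: [632.0, -134.2, 136.6]
tcp_rot: [-3.141, 0.007, -0.163]
contact_force: [-0.5, 0.6, -2.4]
opening: 0.623
grasp_force: 48.3
```

Request:
play_rows(dp=[[0,0,0.03],[0,0,0.07],[0,0,0.11],[0,0,0.15],[0,0,0.17]], rot=[[0,0,0],[0,0,0],[0,0,0],[0,0,0],[0,0,0]])

```text
clock: 13.3
eef_pos: [635.4, -136.1, 134.8]
tcp_rot: [3.142, -0.001, -0.164]
contact_force: [0.1, -0.3, -1.5]
opening: 0.62
grasp_force: 48.3
```

Request:
play_rows(dp=[[0,0,0.03],[0,0,0.06],[0,0,0.09],[0,0,0.12],[0,0,0.12]], rot=[[0,0,0],[0,0,0],[0,0,0],[0,0,0],[0,0,0]])

```text
clock: 13.72
eef_pos: [635.4, -136.2, 130.9]
tcp_rot: [3.142, -0.001, -0.164]
contact_force: [-3.5, 0.8, 11.9]
opening: 0.62
grasp_force: 49.4
```

Seated (z 130.9 as expected, 12 N up). Releasing and retreating.

Request:
play_rows(dp=[[0,0,-0.02],[0,0,-0.02],[0,0,-0.02],[0,0,-0.02]], rot=[[0,0,0],[0,0,0],[0,0,0],[0,0,0]], fingers=0.82)

```text
clock: 14.05
eef_pos: [635.0, -136.2, 130.0]
tcp_rot: [-3.142, -0.0, -0.164]
contact_force: [-0.6, -0.4, 0.7]
opening: 0.823
grasp_force: 0.0
```

Request:
play_rows(dp=[[0,0,-0.8],[0,0,-1.6],[0,0,-2.4],[0,0,-3.0],[0,0,-3.0]], rot=[[0,0,0],[0,0,0],[0,0,0],[0,0,0],[0,0,0]])

```text
clock: 14.47
eef_pos: [637.7, -136.8, 256.0]
tcp_rot: [3.141, -0.009, -0.164]
contact_force: [0.9, -0.4, 0.9]
opening: 0.824
grasp_force: 0.0
```

Request:
play_rows(dp=[[-1.5,-4.0,0],[-1.5,-4.0,0],[-1.5,-4.0,0],[-1.5,-4.0,0],[-1.5,-4.0,0]], rot=[[0,0,0],[0,0,0],[0,0,0],[0,0,0],[0,0,0]])

```text
clock: 14.88
eef_pos: [600.2, 37.0, 249.4]
tcp_rot: [-3.14, 0.002, -0.161]
contact_force: [0.2, 0.2, -0.4]
opening: 0.822
grasp_force: 0.0
```

Request:
play_rows(dp=[[-2,-3.5,0],[-2,-3.5,0],[-2,-3.5,0],[-2,-3.5,0],[-2,-3.5,0]], rot=[[0,0,0],[0,0,0],[0,0,0],[0,0,0],[0,0,0]])

```text
clock: 15.3
eef_pos: [543.6, 187.6, 249.5]
tcp_rot: [-3.14, 0.002, -0.161]
contact_force: [0.5, -0.3, -0.0]
opening: 0.819
grasp_force: 0.0
```

Request:
play_rows(dp=[[0,0,0],[0,0,0],[0,0,0]], rot=[[0,0,0],[0,0,0],[0,0,0]])

```text
clock: 15.55
eef_pos: [546.3, 181.7, 249.7]
tcp_rot: [3.141, 0.0, -0.165]
contact_force: [-0.2, 0.1, 0.6]
opening: 0.823
grasp_force: 0.0
```

```bash
python3 -c "
from h import *
from rig import optics
for n in('top','side'):
  f=optics.grab_frame(n); pickle.dump(f,open(n+'7.pkl','wb'))
a=cam('top7'); b=cam('side7')
im=np.hstack([cv2.resize(a['color'][100:260,300:460],(400,400)),cv2.resize(b['color'][90:250,230:390],(400,400))])
cv2.imwrite('pics/p7.png',im[...,::-1])"
```

View pics/p7.png

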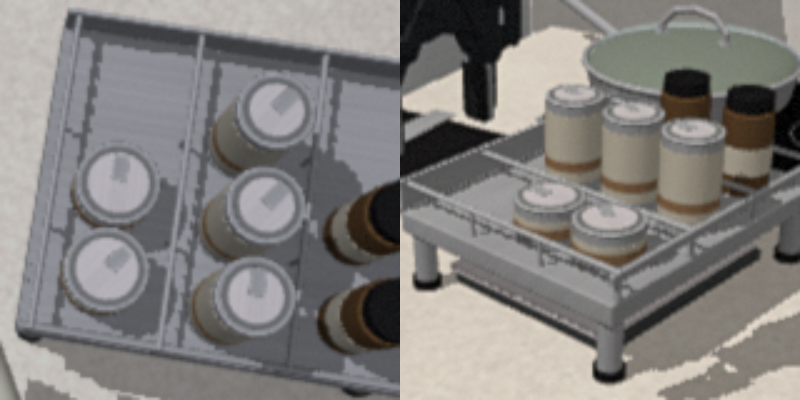

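All three tins stand upright in the middle lane, with lids at top crop (255,297), (266,205) and (275,111). Checking the spacing, then handing in.

```bash
python3 -c "
from h import *
f=cam('top7'); Q=[atz(f,300+u/2.5-.3,100+v/2.5-.3,169) for u,v in((255,297),(266,205),(275,111))]
for q in Q: print((q@EX-482).round(1),(q@EY+32.1).round(1))
d=[np.linalg.norm(Q[i]-Q[i+1]) for i in(0,1)]; print(d)
if max(d)<74:
  from rig import r; print(r.sign_off())"
```

```text
34.4 1.8
98.8 1.7
166.2 3.1
[np.float64(64.35230843942539), np.float64(67.45546147652041)]
the job is handed in; nothing more can be done
None
```

The job is handed in at about 15.7 s: the three slim tins stand upright and released in the middle lane, oldest first. By camera, the front tin is about 7 mm off the rail and the gaps behind it are about 10 and 13 mm. The jars and squat tins looked unmoved in the last pictures, and the board items, which I did not look at again after lifting the new tin, were clear of the gripper then.

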